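Pack the starter tin into its twist-lock canister and into the carrier

TASK

Pack the sourdough starter for delivery: stand the square canister base in the wooden closing block and let go of it, set the small tin upright inside it, put the bell lid over the tin and twist it clockwise to its stop so that it locks under the corner clips. Then take the closed canister by the lid's bar, lift it out of the block and press it fully home, upright, in the empty foam pocket of the carrier. Leave the other things on the bench where they are.

Things in the scene. Friction and masses are not known exactly. Their poses are not given: they have to be found in the camera images.
- base_c (a point): Canister base: open square aluminium box, 66 mm across its flat sides, 62 mm high to the rim, mouth up, its lowest 10 mm tapered in to 60 mm. Point: on its axis, 31 mm above its underside; z up, x and y square to its sides (all four alike). Clips at the four corners reach 46 mm from the axis and 74 mm up; the middle 30 mm of each side is free of clips. 0.3 kg.
- base_well (a point): Floor of the base's inner well, on the axis, 6 mm above the underside. The well is 44 mm square up to 44 mm above the underside; above that the mouth is 60 mm wide.
- base_rim (a point): Centre of the base's rim, 62 mm above its underside. At each corner (on the diagonals) a clip overhangs inward to 33 mm from the axis, with an 8 mm gap above the rim for the lid's lobes and a stop at its clockwise end.
- tin_c (a point): Inner tin: closed steel canister standing upright, 38 mm in diameter, 100 mm high, its foot tapered to 28 mm, its cap (top 20 mm) 32 mm in diameter. Point: its centre, 50 mm above its underside; z is its axis. In the well it sticks up 44 mm above the base's rim. 0.12 kg.
- lid_c (a point): Canister lid: aluminium bell, 56 mm in diameter, standing mouth down, bell top 60 mm and bar top 88 mm above its lower edge. Point: on the axis, 44 mm above the lower edge; x along the bar. Lid fully down, it lies 67 mm above the base's point. 0.15 kg; turns easily.
- lid_bar (a point): Middle of the upright wooden bar on the lid, 77 mm above the lid's lower edge: 50 mm long (x), 12 mm thick (y), 28 mm high; hold the lid by it. Once locked the lid carries the whole canister.
- lid_lobes (a point): Axis of the lid at its four lobes, 8 mm above its lower edge. The lobes, 12 mm wide, reach 39.5 mm from the axis at 45 degrees to the bar. Their underside rests on the base's rim; the 8 mm below go into the mouth with 2 mm play. Put on: bar along a base diagonal (within 15 degrees). Locked: turned about 45 degrees clockwise from above to the stop, bar square to the base's sides.
- block_seat (a point): Closing block: fixed dark wooden block, 120 x 120 x 30 mm, with a square pocket in its top, 71 mm wide with a 5 mm bevelled edge, 20 mm deep, that keeps the base from turning. Point: centre of the pocket floor, 10 mm above the table; x and y along the pocket's sides.
- pocket (a point): Carrier: fixed black tray, 135 x 230 x 46 mm, with grey foam and two pockets along y; the one at -y holds a finished canister. Point: floor centre of the empty pocket, 12 mm above the table, 30 mm below the foam top; x, y along its sides. A base has 2 mm play each way in x and springy foam cheeks in y: press it in (up to about 20 N) until it stands on the floor.
- ramekin_b (a point): Bystander, to be left alone: white ceramic ramekin bowl, 80 mm across, 50 mm high. This point is about its middle.
- jar_b (a point): Bystander, to be left alone: amber glass jar with steel cap, 64 mm across, 100 mm high. This point is about its middle.
- brush_b (a point): Bystander, to be left alone: pastry brush lying flat, 200 mm long. This point is about its middle.
- scraper_b (a point): Bystander, to be left alone: bench scraper lying flat: steel blade with a wooden grip, 140 mm wide. This point is about its middle.
- mug_b (a point): Bystander, to be left alone: blue ceramic mug, 76 mm across, 85 mm high, handle on one side. This point is about its middle.
- pin_b (a point): Bystander, to be left alone: wooden rolling pin lying down, 300 mm long, 50 mm thick. This point is about its middle.
There are look-alikes about, which are no part of the job. Leave any purple or red look-alike of the part that bears tin_c alone.

How it is judged:
By the outcome, as a careful person would: the job done as asked, in the order asked, and still so for the second after the job is handed in, with the robot touching nothing.
It also fails if it takes over 72 s, if anything falls off the work surface, if the arm or the gripper's body presses on something with over 40 N, if the wrist force passes 120 N, or if a joint passes its speed limit or range.

ROBOT

A 6-joint arm with a two-finger parallel gripper is mounted at the origin on the work surface. World frame = base frame: x ahead of the robot, y to its left, z up, the work surface at z = 0. Lengths are in m, angles in rad, forces in N, time in s.
With the tool pointing down it reaches from about 0.325 to 0.85 m from the base axis. Payload 4.4 kg.
Tool frame: the origin (TCP) lies midway between the tips of the shut fingers; the grasp point (between the pads) lies 19 mm behind it; y points along the fingers, x is the direction in which the jaws open and shut, and the axes are right-handed (so a half turn about y gives the same grasp; the last joint's range is limited). The gripper opens to 94 mm and grips with 3 to 60 N. Pads are 16 mm wide; open, the fingers measure 119 mm over their backs; the gripper's body (75 mm by 177 mm) begins 78 mm behind the grasp point.
Start: joints at [-1.48, 0.207, 1.542, -0, 1.393, -0.15], TCP at [0.137, -0.558, 0.182] pointing down, gripper open.
Joint ranges: [-2.73, 2.73], [-0.86, 2.22], [0.23, 2.46], [-1.11, 4.25], [0.08, 2.63], [-2.82, 2.82]. Speed limits (rad/s): [2.79, 2.79, 3.14, 3.14, 3.14, 3.14].

INTERFACE

Orientations are given as [roll, pitch, yaw] about the fixed x, y, z axes, in that order (R = Rz(yaw) Ry(pitch) Rx(roll)).
In Python, from bench import manip gives the robot as it stands.
- The arm moves only by the tool arm_command, never from a script. Its argument "increments" is a list of rows, each a list of 7 numbers: the shift along the tool's x, y, z in mm, then the turn, a rotation vector about the tool's x, y, z in rad, then the closure, from -1 (fully open) to 1 (shut), so that 0 is half open. A call has 1 to 20 rows; each row shifts and turns the commanded pose from where the row before left it, along the tool's axes as they then stand; what a row does not reach is not made up. A row lasts 1/8 s, in which the tool goes at most 62.5 mm and 10.7 degrees, less where a joint would pass 70% of its speed; a pose out of reach is approached as far as the arm can. A call with a gripper value outside its range is refused whole. The fingers move at their own pace and stop on an object; "squeeze" is the grip in N (left out, the last holds). Time passes only in rows, so rows that do not move let the fingers close. It gives the time, the measured TCP pose, the force and the opening at its end, in the units of the state.
- manip.get_state(): the state, without advancing time (a new reading comes with each control period).
- manip.read_camera(name): name is "scene" or "top" or "wrist"; returns a dict with "pixels" (400x640x3 uint8, red, green, blue), "depth" (400x640 float32, m along the optical axis (not along the pixel's ray), 0 where there is no reading), "camera_matrix" (3x3 intrinsics, pixels), "T" (4x4, takes a point from camera to world coordinates); the wrist camera has in their place "hand_eye" (4x4, takes a point from camera to tool coordinates, whose origin is the TCP and whose axes are the tool frame's). Camera axes: x right, y up, looking along -z (the intrinsics and any distortion apply to the point x, -y, -z); pixel columns grow to the right and rows downward; lengths in m; the calibration is good to about 2 mm. A picture is of the moment at which its call begins: read the wrist's pose just before it.
- manip.finish_job(): hands the job in, once; it reports no verdict.
Trained networks look in a picture, given as the dict that the camera call returned (one of the last four; its "shot" number tells which), for a name from the list of things; names that differ only in an ending like _2 or _b are one class to them, and where a whole thing is asked for, a point or a joint stands for the part that bears it (a point fixed in the world has none). Each returns a list of dicts, best first, with "confidence" (0 to 1); they miss things now and then, are a little off and sometimes report something else, mostly with a low value. They report only what shows in the picture. A call takes as long as a camera call. They do not tell look-alikes from the thing itself.
- manip.boxes_of(picture, name): "bbox" ([left, top, right, bottom] in pixels, round what is visible of it).
- manip.mark_of(picture, name): "uv" ([column, row] in pixels: a listed point, or the origin of a listed thing).
The state is a dict: "clock": time; "joints": joint angles; "joint_vel": joint speeds; "joint_torque": joint torques, N m; "tool_pos": TCP position; "ee_rot": TCP orientation; "ft_force": force on the tool from outside, world axes, zero at the start; "moment": the same for the moment, N m; "finger_gap": finger opening in m.
Only numpy, scipy, OpenCV 4.12 (cv2) and the standard library are available. Lean on these libraries where they do the work, as an engineer would, in place of code of your own. Each camera call takes 0.05 s, during which the arm holds its last target. There are 200 camera calls.

## Working session

There is one attempt and no reset: what is moved stays moved. The work goes in short steps, Python scripts to look and compute and a tool call to move; the robot and the scene stay as the last step left them, time stands still between calls to the robot, and variables do not carry over. Pictures are saved under pics/ and viewed, about 8 in all and at most 12, crops included, and the job is handed in when it is done.

Besides the shell and the picture viewer there is one more tool, called after "Emit:" as name(argument=value, ...), one argument or row to a line, values as JSON. arm_command: Moves the arm, as the interface text tells. Its arguments: {"type":"object","properties":{"increments":{"type":"array"},"squeeze":{"type":"number"}},"required":["increments"]}

```bash
ls; mkdir -p pics
cat > h.py <<'E'
import numpy as np, cv2
from bench import manip
from scipy.spatial.transform import Rotation as R
def Ttool(s):
    T=np.eye(4);T[:3,:3]=R.from_euler('xyz',s['ee_rot']).as_matrix();T[:3,3]=s['tool_pos'];return T
def shot(name):
    s=manip.get_state();p=manip.read_camera(name)
    p['TW']=np.array(p['T']) if 'T' in p else Ttool(s)@np.array(p['hand_eye'])
    return p
def save(p,f): cv2.imwrite(f,p['pixels'][:,:,::-1])
def ray(p,uv):
    K=np.array(p['camera_matrix']);d=np.array([(uv[0]-K[0,2])/K[0,0],-(uv[1]-K[1,2])/K[1,1],-1.])
    return p['TW'][:3,3],p['TW'][:3,:3]@d
def onz(p,uv,z):
    o,d=ray(p,uv);return o+d*(z-o[2])/d[2]
def cloud(p):
    K=np.array(p['camera_matrix']);v,u=np.mgrid[:400,:640];D=p['depth']
    c=np.stack([(u-K[0,2])/K[0,0]*D,-(v-K[1,2])/K[1,1]*D,-D],-1)
    W=c@p['TW'][:3,:3].T+p['TW'][:3,3];W[D==0]=np.nan;return W
def px(p,X):
    K=np.array(p['camera_matrix']);c=np.linalg.inv(p['TW'])@np.r_[X,1];return K[0,0]*c[0]/-c[2]+K[0,2],-K[1,1]*c[1]/-c[2]+K[1,2]
E
python3 - <<'E'
from h import *
s=manip.get_state();print(s)
for n in ['top','scene']:
    p=shot(n);save(p,f'pics/{n}.png');print(n,[k for k in p if k not in('pixels','depth')],p['camera_matrix'],p['TW'].round(3).tolist())
    W=cloud(p)
    for k in ['base_c','base_rim','tin_c','lid_c','lid_bar','block_seat','pocket','ramekin_b','jar_b','brush_b','scraper_b','mug_b','pin_b']:
        for m in manip.mark_of(p,k)[:4]:
            u=np.round(m['uv']).astype(int);print(k,round(m['confidence'],2),u,W[u[1],u[0]].round(3))
E
```

```text
pics
{'clock': 0.0, 'joints': array([-1.48051811e+00,  2.07405551e-01,  1.54290303e+00, -2.80115221e-05,
        1.39350816e+00, -1.50498311e-01]), 'joint_vel': array([ 0.00183218, -0.00019135,  0.0010251 ,  0.00122292, -0.0005537 ,
        0.00126869]), 'joint_torque': array([ 1.08029133e-03, -3.70876944e+01, -2.81416333e+01,  7.00099231e-02,
        3.62231315e-02, -1.55461480e-04]), 'tool_pos': array([ 0.13701598, -0.55757005,  0.18082324]), 'ee_rot': array([-1.57049012,  0.00220307, -1.33001449]), 'ft_force': array([-0.03947316, -0.11565496, -0.43619865]), 'moment': array([-0.02451873,  0.00271356, -0.04289296]), 'finger_gap': 0.0939477911136767}
top ['camera_matrix', 'T', 'shot', 'TW'] [[406.07768711   0.         318.95588168]
 [  0.         406.07768711 196.44162097]
 [  0.           0.           1.        ]] [[-0.019, 0.996, -0.084, 0.452], [-1.0, -0.02, -0.009, 0.014], [-0.011, 0.084, 0.996, 1.054], [0.0, 0.0, 0.0, 1.0]]
base_c 0.61 [274 166] [0.623 0.14  0.001]
base_rim 0.88 [268 163] [0.631 0.155 0.006]
tin_c 0.8 [251 272] [0.358 0.187 0.085]
tin_c 0.68 [237 199] [0.53  0.2
[... 1375 characters left out ...]
]
block_seat 0.7 [310 220] [0.498 0.029 0.009]
pocket 0.68 [194 286] [ 0.496 -0.301  0.014]
pocket 0.52 [348 176] [0.471 0.183 0.061]
ramekin_b 0.67 [340 275] [ 0.676 -0.02   0.007]
jar_b 0.57 [357 137] [0.368 0.308 0.075]
jar_b 0.53 [393 154] [0.48  0.351 0.06 ]
brush_b 0.8 [211 218] [ 0.338 -0.174  0.018]
brush_b 0.46 [396 145] [0.477 0.36  0.086]
brush_b 0.16 [198 288] [ 0.506 -0.297  0.012]
scraper_b 0.82 [289 321] [ 0.697 -0.181  0.007]
scraper_b 0.2 [199 290] [ 0.512 -0.297  0.012]
mug_b 0.74 [430 198] [0.668 0.293 0.062]
mug_b 0.22 [308 219] [0.492 0.027 0.009]
pin_b 0.71 [357 136] [0.366 0.31  0.077]
pin_b 0.65 [418 268] [0.791 0.112 0.047]
pin_b 0.35 [197 289] [ 0.507 -0.3    0.013]
```

View pics/top.png

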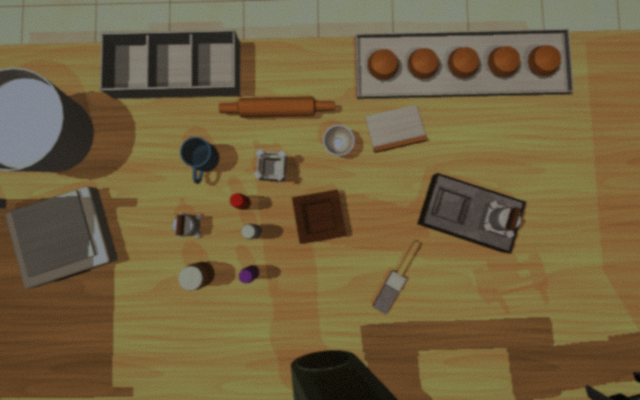

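View pics/scene.png

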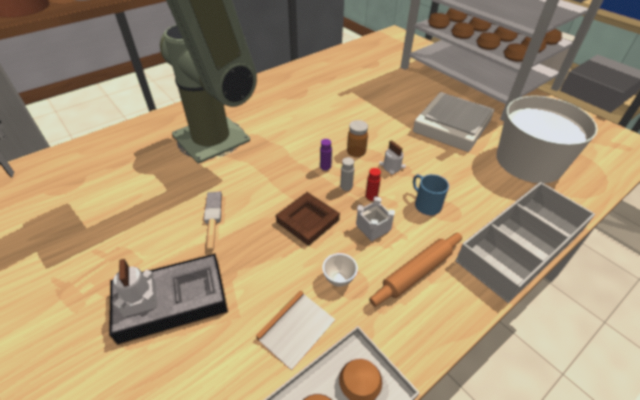

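Run:
```python
from h import *
p=shot('wrist');print(np.array(p['hand_eye']).round(3).tolist(),p['camera_matrix'],(p['depth']>0).mean(),p['TW'].round(3).tolist())
s=Ttool(manip.get_state());print((s[:3,:3].T@(np.array([.46,-.22,.40])-s[:3,3])*1000).round())
```

```text
[[1.0, 0.0, -0.001, 0.001], [-0.001, 0.262, -0.965, -0.203], [-0.0, 0.965, 0.262, 0.076], [0.0, 0.0, 0.0, 1.0]] [[301.36364644   0.         321.80300833]
 [  0.         301.36364644 202.59581503]
 [  0.           0.           1.        ]] 0.9958671875 [[0.238, 0.937, 0.254, 0.211], [-0.971, 0.23, 0.063, -0.541], [0.001, -0.262, 0.965, 0.385], [0.0, 0.0, 0.0, 1.0]]
[-252. -218.  394.]
```

Emit:
arm_command(
  increments=[
    [-26,-15,40,0,0,0,-1],
    [-25,-15,39,0,0,0,-1],
    [-25,-15,39,0,0,0,-1],
    [-25,-15,39,0,0,0,-1],
    [-25,-15,39,0,0,0,-1],
    [-25,-15,39,0,0,0,-1],
    [-25,-15,39,0,0,0,-1],
    [-25,-15,39,0,0,0,-1],
    [-25,-15,39,0,0,0,-1],
    [-26,-15,40,0,0,0,-1],
    [0,0,0,0,0,0,-1],
    [0,0,0,0,0,0,-1],
  ],
)

```text
clock: 2.95
tool_pos: [0.4572, -0.2204, 0.3316]
ee_rot: [-1.572, 0.0, -1.33]
ft_force: [0.8, 0.0, -0.5]
finger_gap: 0.094
```

Run:
```python
from h import *
s=manip.get_state();print(s['joints'].round(3),s['tool_pos'].round(4),s['ee_rot'].round(4),np.abs(s['joint_vel']).max(),s['ft_force'])
p=shot('wrist');save(p,'pics/wA.png')
import pickle;pickle.dump(p,open('wA.pkl','wb'))
W=cloud(p)
for k in ['base_c','base_rim','base_well','tin_c','lid_c','lid_bar','block_seat','pocket','ramekin_b','jar_b','brush_b','scraper_b','mug_b','pin_b']:
  for m in manip.mark_of(p,k)[:4]:
    u=np.round(m['uv']).astype(int);print(k,round(m['confidence'],2),u,W[u[1],u[0]].round(3))
```

```text
[-6.190e-01 -1.400e-02  1.479e+00 -1.000e-03  1.677e+00  7.100e-01] [ 0.4572 -0.2204  0.3316] [-1.5718  0.     -1.3297] 0.024771421506050655 [ 0.75423381  0.04016153 -0.5424999 ]
base_c 0.96 [110   2] [0.625 0.155 0.005]
base_well 0.97 [119   9] [0.61  0.109 0.054]
tin_c 0.92 [ 57 174] [0.354 0.179 0.067]
tin_c 0.67 [38 48] [0.532 0.202 0.074]
tin_c 0.61 [ 59 107] [0.458 0.174 0.073]
block_seat 0.72 [184 110] [0.493 0.023 0.01 ]
pocket 0.84 [377 148] [ 0.51  -0.306  0.013]
ramekin_b 0.59 [183 109] [0.494 0.025 0.01 ]
jar_b 0.32 [282 220] [ 0.347 -0.175  0.019]
brush_b 0.58 [281 221] [ 0.344 -0.174  0.018]
scraper_b 0.76 [336   6] [ 0.702 -0.184  0.008]
mug_b 0.38 [184 109] [0.495 0.023 0.011]
```

View pics/wA.png

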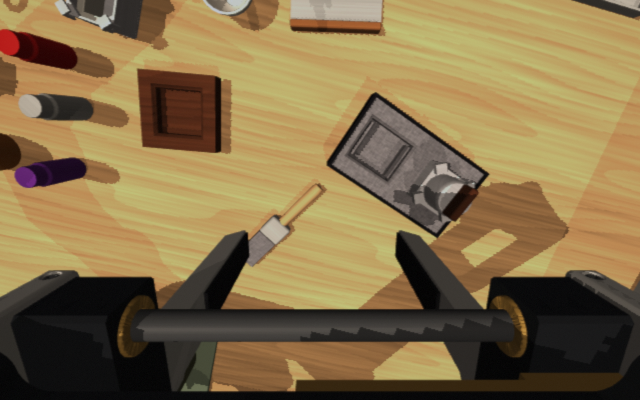

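Emit:
arm_command(
  increments=[
    [-50,0,14,0,0,0,-1],
    [-51,0,14,0,0,0,-1],
    [-51,0,14,0,0,0,-1],
    [-51,0,14,0,0,0,-1],
    [-51,0,14,0,0,0,-1],
    [-51,0,14,0,0,0,-1],
    [-51,0,14,0,0,0,-1],
    [-49,0,14,0,0,0,-1],
    [0,0,0,0,0,0,-1],
    [0,0,0,0,0,0,-1],
  ],
)

```text
clock: 4.95
tool_pos: [0.4698, 0.1996, 0.3318]
ee_rot: [-1.571, -0.001, -1.329]
ft_force: [-1.3, -0.6, 0.1]
finger_gap: 0.094
```

```bash
cat > m.py <<'E'
from h import *
def rect(W,c,r,z0,z1,closed=True):
    m=(np.hypot(W[...,0]-c[0],W[...,1]-c[1])<r)&(W[...,2]>z0)&(W[...,2]<z1)
    m=cv2.morphologyEx(m.astype(np.uint8),cv2.MORPH_OPEN,np.ones((3,3)))
    n,l,st,_=cv2.connectedComponentsWithStats(m)
    if n<2: return None
    k=1+st[1:,4].argmax();P=W[l==k][:,:2].astype(np.float32)
    (x,y),(w,h),a=cv2.minAreaRect(P*1000);return np.round([x,y,w,h,a,len(P)],1),P.mean(0).round(4)
E
python3 - <<'E'
from m import *
import pickle
p=pickle.load(open('wA.pkl','rb'));W=cloud(p)
print('table z',np.nanmedian(W[200:230,560:620,2]))
print('block top',rect(W,(.487,.022),.1,.024,.036))
print('block floor',rect(W,(.487,.022),.045,.004,.018))
print('tray',rect(W,(.47,-.36),.2,.036,.052))
print('pocket',rect(W,(.50,-.305),.05,.005,.03))
s=manip.get_state();print(s['joints'].round(3),s['tool_pos'].round(4),s['ee_rot'].round(4))
p=shot('wrist');save(p,'pics/wB.png');pickle.dump(p,open('wB.pkl','wb'))
W=cloud(p)
for k in ['base_c','base_rim','base_well','tin_c','lid_c','lid_bar','block_seat','mug_b']:
  for m in manip.mark_of(p,k)[:4]:
    u=np.round(m['uv']).astype(int);print(k,round(m['confidence'],2),u,W[u[1],u[0]].round(3))
print('block top',rect(W,(.487,.022),.1,.024,.036))
print('block floor',rect(W,(.487,.022),.045,.004,.018))
print('tin',rect(W,(.461,.184),.04,.09,.11))
print('bar',rect(W,(.475,.356),.05,.079,.095))
print('base clips',rect(W,(.625,.14),.07,.066,.08),)
print('base rim',rect(W,(.625,.14),.07,.055,.08),)
E
```

```text
table z 0.0006443600003507299
block top (array([ 489.2,   25.2,  120.4,  121.6,    8.8, 3927. ]), array([0.4917, 0.0259], dtype=float32))
block floor (array([ 488.7,   28.4,   71.2,   66.6,    8.9, 1784. ]), array([0.4889, 0.0286], dtype=float32))
tray (array([ 490.4, -358.4,  230.8,  135.3,   70.4, 7163. ]), array([ 0.497 , -0.3485], dtype=float32))
pocket (array([ 507.7, -310.1,   74.5,   70.3,   70.5, 1616. ]), array([ 0.508 , -0.3093], dtype=float32))
[ 2.320e-01 -8.000e-03  1.472e+00 -1.000e-03  1.678e+00  1.562e+00] [0.4698 0.1996 0.3318] [-1.5712e+00 -6.0000e-04 -1.3295e+00]
base_c 0.57 [382  83] [0.626 0.134 0.005]
base_rim 0.59 [383  84] [0.625 0.132 0.005]
base_rim 0.25 [597 213] [ 0.507 -0.306  0.014]
base_well 0.93 [375  84] [0.621 0.145 0.006]
tin_c 0.94 [306 238] [0.366 0.198 0.093]
tin_c 0.74 [322 179] [0.464 0.196 0.101]
tin_c 0.71 [317 131] [0.529 0.219 0.1  ]
lid_c 0.72 [222 144] [0.475 0.354 0.072]
block_seat 0.81 [421 177] [0.493 0.023 0.009]
mug_b 0.78 [268  29] [0.659 0.332 0.005]
block top (array([ 489.2,   25.2,  120.1,  121. ,    8.9, 3264. ]), array([0.4914, 0.0255], dtype=float32))
block floor (array([ 488.8,   22.5,   69.9,   68.1,    8.7, 1544. ]), array([0.4886, 0.0215], dtype=float32))
tin (array([455.6, 191.8,  30.4,  30.4,  61.9, 357. ]), array([0.4561, 0.1918], dtype=float32))
bar (array([473.6, 360.1,  12.2,  49.6,  86.3, 315. ]), array([0.4742, 0.3591], dtype=float32))
base clips (array([647.6, 166.8,  12.6,  18.3,  40.7, 124. ]), array([0.6472, 0.1676], dtype=float32))
base rim (array([640.4, 137.2,  77.7,  40.8,  63.9, 486. ]), array([0.6408, 0.1364], dtype=float32))
```

View pics/wB.png

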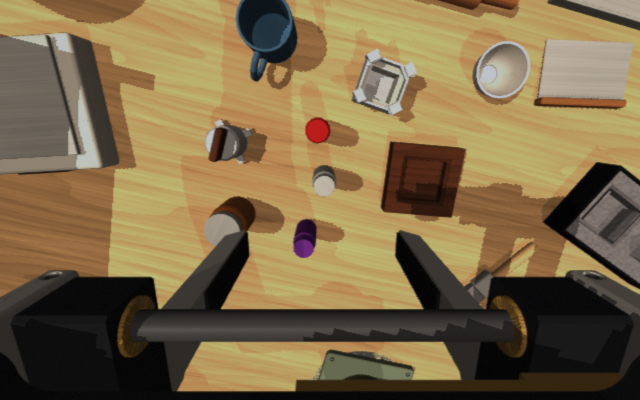

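Run:
```python
from m import *
import pickle
p=pickle.load(open('wB.pkl','rb'));W=cloud(p)
def allrect(c,r,z0,z1):
    m=(np.hypot(W[...,0]-c[0],W[...,1]-c[1])<r)&(W[...,2]>z0)&(W[...,2]<z1)
    print(z0,m.sum(),[np.round(v,1) for v in cv2.minAreaRect((W[m][:,:2]*1000).astype(np.float32))])
    return m
m=allrect((.625,.14),.062,.067,.08)
n,l,st,ce=cv2.connectedComponentsWithStats(m.astype(np.uint8))
for i in range(1,n): print(st[i,4],W[l==i].mean(0).round(4))
allrect((.625,.14),.062,.057,.067)
allrect((.625,.14),.062,.02,.08)
im=p['pixels'][20:220,180:480,::-1];cv2.imwrite('pics/crop.png',cv2.resize(im,None,fx=2.6,fy=2.6,interpolation=cv2.INTER_CUBIC))
```

```text
0.067 484 [array([616.9, 142. ]), array([76.3, 75.1]), np.float64(84.5)]
126 [0.647  0.1677 0.0737]
126 [0.6418 0.1123 0.0737]
115 [0.5917 0.173  0.0736]
117 [0.5862 0.1178 0.0738]
0.057 409 [array([615.2, 144.9]), array([71.8, 70.6]), np.float64(83.9)]
0.02 1812 [array([616.7, 142.4]), array([76.8, 75.5]), np.float64(84.3)]
```

View pics/crop.png

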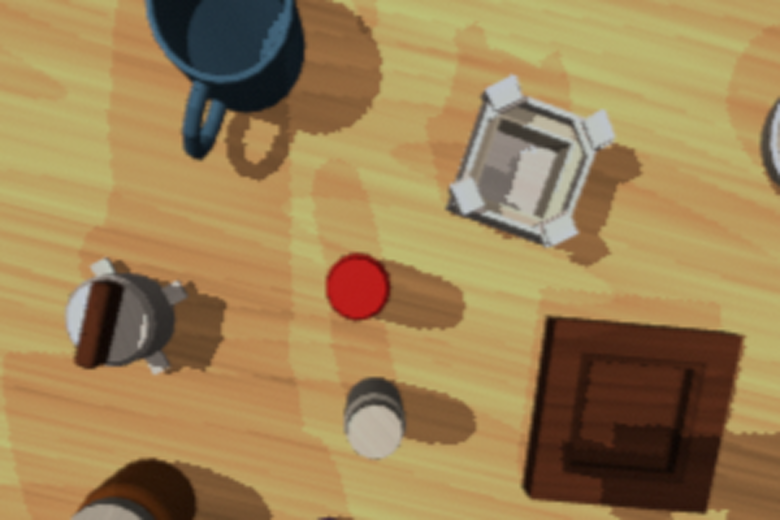

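```bash
cat >> h.py <<'E'
def plan(wps,g,start=None):
    """wps: list of (x,y,z,yaw_deg,n); g closure. prints tool-frame rows"""
    s=manip.get_state();rows=[]
    P=np.array(s['tool_pos']);T=R.from_euler('xyz',s['ee_rot'])
    for x,y,z,yaw,n in wps:
        tgt=R.from_euler('xyz',[-np.pi/2,0,np.radians(yaw)]);P0=P.copy()
        for i in range(n):
            goal=P0+(np.array([x,y,z])-P0)*(i+1)/n
            d=np.round(T.inv().apply(goal-P)*1000,1 if i==n-1 else 0)
            rv=np.round((T.inv()*tgt).as_rotvec()/(n-i),3)
            rows.append([float(v) for v in d]+[float(v) for v in rv]+[g])
            P=P+T.apply(d/1000);T=T*R.from_rotvec(rv)
    print('[' + ', '.join('['+', '.join(f'{v:g}' for v in r)+']' for r in rows)+']')
E
python3 - <<'E'
from h import *
plan([(.6167,.1427,.20,-5.5,8),(.6167,.1427,.026,-5.5,5)],-1)
E
```

```text
[[11, 17, 16, -0, -0.154, 0, -1], [14, 16, 14, -0, -0.154, 0, -1], [15, 17, 12, -0, -0.155, 0, -1], [18, 16, 10, -0, -0.154, 0, -1], [18, 17, 6, -0, -0.155, 0, -1], [19, 16, 4, -0, -0.154, 0, -1], [20, 17, 1, -0, -0.155, 0, -1], [19.6, 16.1, -2.6, -0, -0.154, 0, -1], [-0, 35, -0, -0, -0, 0, -1], [-0, 35, -0, -0, -0, 0, -1], [-0, 34, -0, -0, -0, 0, -1], [-0, 35, -0, -0, -0, 0, -1], [-0.1, 35, -0, -0, -0, 0, -1]]
```

Emit:
arm_command(
  increments=[
    [11,17,16,0,-0.154,0,-1],
    [14,16,14,0,-0.154,0,-1],
    [15,17,12,0,-0.155,0,-1],
    [18,16,10,0,-0.154,0,-1],
    [18,17,6,0,-0.155,0,-1],
    [19,16,4,0,-0.154,0,-1],
    [20,17,1,0,-0.155,0,-1],
    [19.6,16.1,-2.6,0,-0.154,0,-1],
    [0,35,0,0,0,0,-1],
    [0,35,0,0,0,0,-1],
    [0,34,0,0,0,0,-1],
    [0,35,0,0,0,0,-1],
    [0,35,0,0,0,0,-1],
    [0,0,0,0,0,0,-1],
    [0,0,0,0,0,0,1],
    [0,0,0,0,0,0,1],
    [0,0,0,0,0,0,1],
    [0,0,0,0,0,0,1],
  ],
  squeeze=30,
)

```text
clock: 7.65
tool_pos: [0.6175, 0.1436, 0.0275]
ee_rot: [-1.57, -0.002, -0.095]
ft_force: [-2.0, -1.1, 5.2]
finger_gap: 0.0659
```

Run:
```python
from h import *
s=manip.get_state();print(s['joints'].round(3),s['tool_pos'].round(4),s['ee_rot'].round(4),s['ft_force'].round(1),s['finger_gap'])
```

```text
[0.092 0.484 1.514 0.    1.142 0.187] [0.6175 0.1436 0.0275] [-1.5703 -0.0019 -0.0949] [-2.  -1.1  5.2] 0.06588698898236534
```

Run:
```python
from h import *
plan([(.6175,.1436,.085,-5.4,2),(.489,.026,.085,8.8,5),(.489,.026,.085,8.8,2),(.489,.026,.037,8.8,5)],1)
```

```text
[[0, -29, -0, -0, -0, 0.001, 1], [0.1, -28.5, -0, -0, -0.001, 0.001, 1], [-23, -0, -26, -0, -0.049, -0, 1], [-25, -0, -24, -0, -0.05, -0, 1], [-26, -0, -24, -0, -0.049, -0, 1], [-27, -0, -22, -0, -0.05, -0, 1], [-27.8, -0, -20.7, -0, -0.049, 0, 1], [0, -0, 0, -0, -0, 0, 1], [0, -0, 0, -0, -0, 0, 1], [0, 10, -0, -0, -0, 0, 1], [0, 9, -0, -0, -0, 0, 1], [0, 10, -0, -0, -0, 0, 1], [0, 9, -0, -0, -0, 0, 1], [0, 10, -0, -0, -0, 0, 1]]
```

Emit:
arm_command(
  increments=[
    [0,-29,0,0,0,0.001,1],
    [0.1,-28.5,0,0,-0.001,0.001,1],
    [-23,0,-26,0,-0.049,0,1],
    [-25,0,-24,0,-0.05,0,1],
    [-26,0,-24,0,-0.049,0,1],
    [-27,0,-22,0,-0.05,0,1],
    [-27.8,0,-20.7,0,-0.049,0,1],
    [0,0,0,0,0,0,1],
    [0,0,0,0,0,0,1],
    [0,10,0,0,0,0,1],
    [0,9,0,0,0,0,1],
    [0,10,0,0,0,0,1],
    [0,9,0,0,0,0,1],
    [0,8,0,0,0,0,1],
    [0,0,0,0,0,0,1],
  ],
)

```text
clock: 9.52
tool_pos: [0.4882, 0.0258, 0.0373]
ee_rot: [-1.57, 0.002, 0.153]
ft_force: [-0.2, 0.7, -2.6]
finger_gap: 0.0656
```

Run:
```python
from h import *
s=manip.get_state();print(s['joints'].round(3),s['tool_pos'].round(4),s['ee_rot'].round(4),s['ft_force'].round(1),s['moment'].round(2),s['finger_gap'])
```

```text
[-0.124  0.203  1.877 -0.     1.064 -0.277] [0.4882 0.0258 0.0373] [-1.5703  0.002   0.153 ] [-0.2  0.7 -2.6] [-0.01 -0.08  0.03] 0.06557968236352206
```

Emit:
arm_command(
  increments=[
    [0,2,0,0,0,0,1],
    [0,1,0,0,0,0,1],
    [0,0,0,0,0,0,1],
  ],
)

```text
clock: 9.9
tool_pos: [0.4885, 0.0258, 0.0371]
ee_rot: [-1.57, 0.002, 0.153]
ft_force: [-5.7, 0.1, 14.1]
finger_gap: 0.0653
```

Emit:
arm_command(
  increments=[
    [0,0,0,0,0,0,-1],
    [0,0,0,0,0,0,-1],
    [0,0,0,0,0,0,-1],
    [0,-20,0,0,0,0,-1],
    [0,-50,0,0,0,0,-1],
    [0,-55,0,0,0,0,-1],
    [0,-50,0,0,0,0,-1],
    [0,-25,0,0,0,0,-1],
    [0,0,0,0,0,0,-1],
    [0,0,0,0,0,0,-1],
  ],
)

```text
clock: 11.15
tool_pos: [0.4875, 0.0259, 0.2328]
ee_rot: [-1.57, 0.005, 0.153]
ft_force: [0.5, -0.2, -0.9]
finger_gap: 0.0938
```

```bash
cat >> m.py <<'E'
def clips(W,c,z0,z1,r=.062):
    m=(np.hypot(W[...,0]-c[0],W[...,1]-c[1])<r)&(W[...,2]>z0)&(W[...,2]<z1)
    n,l,st,ce=cv2.connectedComponentsWithStats(m.astype(np.uint8))
    for i in range(1,n):
        if st[i,4]>25: print(st[i,4],W[l==i].mean(0).round(4))
    print([np.round(v,1) for v in cv2.minAreaRect((W[m][:,:2]*1000).astype(np.float32))])
E
python3 - <<'E'
from m import *
p=shot('wrist');save(p,'pics/wC.png');W=cloud(p)
clips(W,(.489,.025),.078,.092)
print('tin',rect(W,(.456,.192),.04,.09,.11))
print('bar',rect(W,(.475,.356),.05,.079,.095))
plan([(.4556,.1918,.2,98.8,9),(.4556,.1918,.070,98.8,4)],-1)
E
```

```text
167 [0.457  0.0479 0.0839]
165 [0.5116 0.0559 0.084 ]
158 [ 0.4647 -0.0069  0.0837]
149 [0.5197 0.0011 0.0839]
[array([488.2,  23.9]), array([75.6, 75.8]), np.float64(8.1)]
tin (array([454.5, 190.7,  30.2,  31.8,  10.3, 922. ]), array([0.4549, 0.1902], dtype=float32))
bar None
[[-1, 4, 19, -0.001, -0.175, -0, -1], [3, 3, 18, -0.001, -0.175, -0, -1], [6, 4, 18, -0.001, -0.174, -0.001, -1], [9, 3, 17, -0.001, -0.175, -0, -1], [11, 4, 15, -0.001, -0.174, -0.001, -1], [14, 4, 12, -0, -0.175, -0.001, -1], [16, 3, 10, -0, -0.174, -0, -1], [17, 4, 7, -0.001, -0.175, -0.001, -1], [18.7, 3.3, 3.8, -0, -0.174, -0, -1], [0, 32, -0, -0, -0, -0, -1], [0, 33, -0, -0, -0, -0, -1], [0, 32, -0, -0, -0, -0, -1], [0.1, 33, -0, -0, -0, -0, -1]]
```

Emit:
arm_command(
  increments=[
    [-1,4,19,-0.001,-0.175,0,-1],
    [3,3,18,-0.001,-0.175,0,-1],
    [6,4,18,-0.001,-0.174,-0.001,-1],
    [9,3,17,-0.001,-0.175,0,-1],
    [11,4,15,-0.001,-0.174,-0.001,-1],
    [14,4,12,0,-0.175,-0.001,-1],
    [16,3,10,0,-0.174,0,-1],
    [17,4,7,-0.001,-0.175,-0.001,-1],
    [18.7,3.3,3.8,0,-0.174,0,-1],
    [-0.6,32,0.6,0,0,0,-1],
    [0,33,0,0,0,0,-1],
    [0,32,0,0,0,0,-1],
    [0,32,0,0,0,0,-1],
    [0,0,0,0,0,0,-1],
    [0,0,0,0,0,0,1],
    [0,0,0,0,0,0,1],
    [0,0,0,0,0,0,1],
    [0,0,0,0,0,0,1],
    [0,0,0,0,0,0,1],
  ],
  squeeze=20,
)

```text
clock: 13.58
tool_pos: [0.4572, 0.1909, 0.0733]
ee_rot: [-1.575, 0.001, 1.724]
ft_force: [-0.5, 0.4, 0.2]
finger_gap: 0.0477
```

Run:
```python
from h import *
s=manip.get_state();print(s['joints'].round(3),s['tool_pos'].round(4),s['ee_rot'].round(4),s['ft_force'].round(1),s['moment'].round(2),s['finger_gap'])
x,y,z=s['tool_pos']
plan([(x,y,.20,98.3,4),(.4883,.0245,.20,98.3,5),(.4883,.0245,.20,98.3,2)],1)
```

```text
[ 0.222  0.157  1.842 -0.002  1.138 -1.502] [0.4572 0.1909 0.0733] [-1.5749e+00  1.2000e-03  1.7241e+00] [-0.5  0.4  0.2] [ 0.05 -0.11 -0.04] 0.04772745411530985
[[-0, -32, -0, 0.001, 0.002, -0, 1], [-0, -31, -0, 0.001, 0.002, -0, 1], [-0, -32, -0, 0.001, 0.002, -0.001, 1], [-0.1, -31.7, -0.3, 0.001, 0.002, -0, 1], [-34, 0, -1, 0, 0, -0, 1], [-34, 0, -2, 0, 0, -0, 1], [-33, 0, -1, 0, 0, -0, 1], [-34, 0, -1, 0, 0, -0, 1], [-34.2, 0.1, -1.7, 0, 0, -0, 1], [0, -0, 0, 0, 0, -0, 1], [0, -0, 0, 0, 0, -0, 1]]
```

Emit:
arm_command(
  increments=[
    [0,0,0,0,0,0,1],
    [0,0,0,0,0,0,1],
    [0,0,0,0,0,0,1],
  ],
)

```text
clock: 13.95
tool_pos: [0.457, 0.1909, 0.073]
ee_rot: [-1.574, 0.001, 1.724]
ft_force: [-0.3, 0.2, 0.7]
finger_gap: 0.0302
```

Emit:
arm_command(
  increments=[
    [0,0,0,0,0,0,1],
    [0,0,0,0,0,0,1],
  ],
)

```text
clock: 14.2
tool_pos: [0.4571, 0.1909, 0.073]
ee_rot: [-1.574, 0.001, 1.724]
ft_force: [-0.1, -0.4, 0.6]
finger_gap: 0.0308
```

Run:
```python
from m import *
s=manip.get_state();print(s['tool_pos'].round(4),s['ee_rot'].round(4),s['ft_force'].round(1),s['finger_gap'])
p=shot('wrist');save(p,'pics/wD.png');W=cloud(p);cv2.imwrite('pics/wDc.png',cv2.resize(p['pixels'][150:350,200:440,::-1],None,fx=2.5,fy=2.5))
```

```text
[0.4571 0.1909 0.073 ] [-1.5743e+00  1.2000e-03  1.7239e+00] [-0.1 -0.4  0.6] 0.030763820942676875
```

View pics/wDc.png

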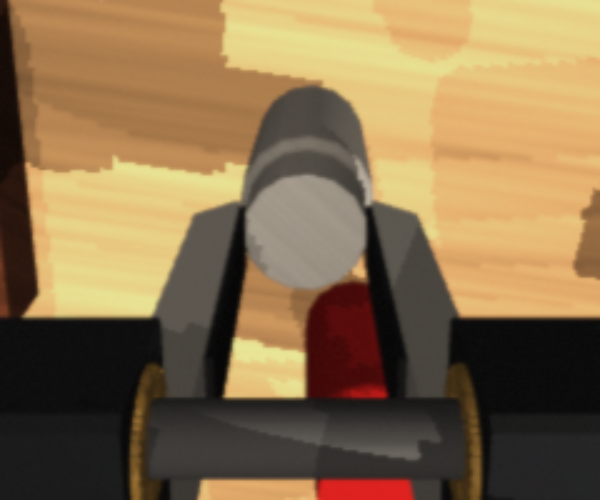

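Run:
```python
from h import *
x,y,z=manip.get_state()['tool_pos']
plan([(x,y,.185,98.3,3),(.4901,.0248,.185,98.3,5),(.4901,.0248,.185,98.3,2)],1)
```

```text
[[-0, -37, -0, 0.001, 0.003, -0, 1], [-0, -38, -0, 0.001, 0.003, -0.001, 1], [-0.1, -37, -0.3, 0.002, 0.002, -0, 1], [-34, 0, -2, -0, 0, -0, 1], [-34, 0, -1, -0, 0, -0, 1], [-33, 0, -2, -0, 0, -0, 1], [-34, 0, -2, -0, 0, -0, 1], [-34.1, 0.1, -1.7, -0, 0, -0, 1], [-0, -0, 0, -0, 0, -0, 1], [-0, -0, 0, -0, 0, -0, 1]]
```

Emit:
arm_command(
  increments=[
    [0,-37,0,0.001,0.003,0,1],
    [0,-38,0,0.001,0.003,-0.001,1],
    [-0.1,-37,-0.3,0.002,0.002,0,1],
    [-34,0,-2,0,0,0,1],
    [-34,0,-1,0,0,0,1],
    [-33,0,-2,0,0,0,1],
    [-34,0,-2,0,0,0,1],
    [-34.1,0,-1.7,0,0,0,1],
    [0,0,0,0,0,0,1],
    [0,0,0,0,0,0,1],
  ],
  squeeze=25,
)

```text
clock: 15.5
tool_pos: [0.4897, 0.0252, 0.1847]
ee_rot: [-1.569, -0.001, 1.716]
ft_force: [-0.0, -0.5, -0.3]
finger_gap: 0.03
```

Run:
```python
from m import *
s=manip.get_state();print(s['tool_pos'].round(4),s['ee_rot'].round(4),s['ft_force'].round(1),s['finger_gap'])
p=shot('wrist');save(p,'pics/wE.png');W=cloud(p)
print('cap',rect(W,s['tool_pos'][:2],.035,.205,.22))
clips(W,(.4883,.0245),.078,.092)
x,y=s['tool_pos'][:2]
plan([(.4901,.0248,.095,98.3,5)],1)
```

```text
[0.4897 0.0252 0.1847] [-1.5695e+00 -6.0000e-04  1.7157e+00] [-0.  -0.5 -0.3] 0.030043347637310477
cap (array([ 483.9,   20.7,   40.1,   35.7,   63.2, 2130. ]), array([0.4861, 0.0231], dtype=float32))
221 [ 0.4648 -0.0076  0.0837]
215 [0.4567 0.047  0.0836]
121 [ 0.5185 -0.0032  0.0834]
102 [0.5094 0.0583 0.084 ]
[array([487.4,  23.4]), array([73.9, 76.2]), np.float64(7.9)]
[[-0, 18, -0, -0, 0, 0, 1], [-0, 18, -0, -0, 0, 0, 1], [-0, 18, -0, -0, 0, 0, 1], [-1, 18, -0, -0.001, 0, 0, 1], [0.2, 17.8, -0.4, -0, 0.001, 0, 1]]
```

Emit:
arm_command(
  increments=[
    [0,18,-1,0,0,0,1],
    [0,18,0,0,0,0,1],
    [0,18,0,0,0,0,1],
    [-0.5,18,0,0,0,0,1],
    [0,18,0,0,0,0,1],
    [0,3,0,0,0,0,1],
    [0,0,0,0,0,0,1],
  ],
)

```text
clock: 16.42
tool_pos: [0.4912, 0.025, 0.0923]
ee_rot: [-1.571, 0.0, 1.717]
ft_force: [1.1, 0.3, -0.5]
finger_gap: 0.0299
```

Emit:
arm_command(
  increments=[
    [0,2,0,0,0,0,1],
    [0,2,0,0,0,0,1],
    [0,0,0,0,0,0,1],
  ],
)

```text
clock: 16.8
tool_pos: [0.492, 0.0244, 0.089]
ee_rot: [-1.572, 0.001, 1.716]
ft_force: [-0.3, 1.1, 2.2]
finger_gap: 0.0298
```

Run:
```python
from m import *
x,y,z=manip.get_state()['tool_pos']
plan([(x,y,z,98.3,3),(x,y,.17,98.3,3),(.474,.355,.2,86.3,7),(.474,.355,.2,86.3,2)],-0.3)
```

```text
[[0, 0, 0, 0, 0, -0, -0.3], [0, 0, 0, 0.001, 0, -0, -0.3], [0, 0, 0, 0, 0, -0.001, -0.3], [0, -27, -0, 0, 0, 0, -0.3], [0, -27, -0, 0, 0, 0, -0.3], [0, -27, -0, 0, 0, 0, -0.3], [47, -4, -4, 0, 0.03, 0, -0.3], [47, -5, -3, 0, 0.03, 0, -0.3], [48, -4, -2, 0, 0.03, 0, -0.3], [47, -4, 0, 0, 0.03, 0, -0.3], [47, -4, 2, 0, 0.03, 0, -0.3], [47, -5, 3, 0, 0.03, 0, -0.3], [47.6, -3.9, 3.8, 0, 0.03, 0.001, -0.3], [-0, 0, -0, 0, -0, -0, -0.3], [-0, 0, -0, 0, -0, -0, -0.3]]
```

Emit:
arm_command(
  increments=[
    [0,0,0,0,0,0,-0.3],
    [0,0,0,0.001,0,0,-0.3],
    [0,0,0,0,0,0,-0.3],
    [0,-27,0,0,0,0,-0.3],
    [0,-27,0,0,0,0,-0.3],
    [0,-27,0,0,0,0,-0.3],
    [47,-4,-4,0,0.03,0,-0.3],
    [47,-5,-3,0,0.03,0,-0.3],
    [48,-4,-2,0,0.03,0,-0.3],
    [47,-4,0,0,0.03,0,-0.3],
    [47,-4,2,0,0.03,0,-0.3],
    [47,-5,3,0,0.03,0,-0.3],
    [47.6,-4,3.8,0,0.03,0,-0.3],
    [0,0,0,0,0,0,-0.3],
    [0,0,0,0,0,0,-0.3],
  ],
)

```text
clock: 18.68
tool_pos: [0.4729, 0.3545, 0.1983]
ee_rot: [-1.569, 0.002, 1.507]
ft_force: [-0.9, -0.2, 0.3]
finger_gap: 0.0608
```

Run:
```python
from m import *
s=manip.get_state();print(s['tool_pos'].round(4),s['ee_rot'].round(4),s['ft_force'].round(1),s['finger_gap'])
p=shot('wrist');save(p,'pics/wF.png');W=cloud(p)
print('bar',rect(W,(.475,.358),.05,.082,.095))
print('tin',rect(W,(.488,.025),.03,.105,.125))
clips(W,(.4883,.0245),.078,.092)
```

```text
[0.4729 0.3545 0.1983] [-1.5686  0.0019  1.5065] [-0.9 -0.2  0.3] 0.06076381138373453
bar (array([473.3, 360. ,  11.7,  49.7,  86.4, 492. ]), array([0.4718, 0.3597], dtype=float32))
tin (array([489.3,  31.8,  20.4,  30.8,  86.6, 670. ]), array([0.4885, 0.0338], dtype=float32))
274 [0.4566 0.0489 0.0831]
57 [ 0.4644 -0.0014  0.0816]
414 [0.4853 0.0386 0.0853]
219 [0.5114 0.0574 0.0834]
188 [0.5209 0.0028 0.0838]
[array([488.4,  24.8]), array([76.2, 75.8]), np.float64(8.1)]
```

Run:
```python
from m import *
plan([(.4733,.360,.15,86.4,2),(.4733,.360,.063,86.4,4)],-0.3)
```

```text
[[3, 24, 0, -0.001, -0.001, -0.001, -0.3], [3.1, 24.4, 0.1, -0.001, -0.001, -0.001, -0.3], [-0, 22, -0, -0, -0, 0, -0.3], [-0, 22, -0, -0, -0, 0, -0.3], [-0, 21, -0, -0, -0, 0, -0.3], [-0.1, 22, -0, -0, -0, 0, -0.3]]
```

Emit:
arm_command(
  increments=[
    [3,24,0,-0.001,-0.001,-0.001,-0.3],
    [3.1,24.4,0,-0.001,-0.001,-0.001,-0.3],
    [0,22,0,0,0,0,-0.3],
    [0,22,0,0,0,0,-0.3],
    [0,21,0,0,0,0,-0.3],
    [0,21,0,0,0,0,-0.3],
    [0,0,0,0,0,0,-0.3],
    [0,0,0,0,0,0,1],
    [0,0,0,0,0,0,1],
    [0,0,0,0,0,0,1],
    [0,0,0,0,0,0,1],
    [0,0,0,0,0,0,1],
  ],
  squeeze=40,
)

```text
clock: 20.23
tool_pos: [0.4737, 0.3615, 0.0647]
ee_rot: [-1.572, -0.002, 1.508]
ft_force: [0.2, 0.3, -0.1]
finger_gap: 0.0148
```

Run:
```python
from m import *
s=manip.get_state();print(s['tool_pos'].round(4),s['ee_rot'].round(4),s['ft_force'].round(1),s['finger_gap'])
```

```text
[0.4737 0.3615 0.0647] [-1.5716 -0.0016  1.5082] [ 0.2  0.3 -0.1] 0.014829649123389313
```

Run:
```python
from m import *
x,y,z=manip.get_state()['tool_pos']
plan([(x,y,.21,86.4,4),(.4883,.0245,.21,53.3,8),(.4883,.0245,.21,53.3,2)],1)
```

```text
[[0, -36, -0, 0, 0, 0, 1], [0, -37, -0, 0, 0, 0.001, 1], [0, -36, -0, 0, 0, 0, 1], [0.2, -36.3, -0.1, 0.001, 0, 0.001, 1], [-42, 0, -4, -0, 0.072, -0, 1], [-41, 0, -8, -0, 0.072, -0, 1], [-41, 0, -10, -0, 0.072, -0, 1], [-40, 0, -14, -0, 0.072, -0, 1], [-39, 0, -16, 0, 0.072, -0, 1], [-38, 0, -19, 0, 0.073, -0, 1], [-36, 0, -22, 0, 0.072, -0, 1], [-34.6, 0.1, -23.7, 0, 0.073, -0, 1], [-0, 0, -0, 0, -0, -0, 1], [-0, 0, -0, 0, -0, -0, 1]]
```

Emit:
arm_command(
  increments=[
    [0,0,0,0,0,0,1],
    [0,0,0,0,0,0,1],
    [0,-36,0,0,0,0,1],
    [0,-37,0,0,0,0.001,1],
    [0,-36,0,0,0,0,1],
    [0.2,-36.3,-0.1,0.001,0,0.001,1],
    [-42,0,-4,0,0.072,0,1],
    [-41,0,-8,0,0.072,0,1],
    [-41,0,-10,0,0.072,0,1],
    [-40,0,-14,0,0.072,0,1],
    [-39,0,-16,0,0.072,0,1],
    [-38,0,-19,0,0.073,0,1],
    [-36,0,-22,0,0.072,0,1],
    [-34.6,0,-23.7,0,0.073,0,1],
    [0,0,0,0,0,0,1],
    [0,0,0,0,0,0,1],
  ],
)

```text
clock: 22.22
tool_pos: [0.4881, 0.0248, 0.2099]
ee_rot: [-1.57, 0.0, 0.93]
ft_force: [0.1, 0.5, 0.6]
finger_gap: 0.0006
```

Run:
```python
from m import *
s=manip.get_state();print(s['tool_pos'].round(4),s['ee_rot'].round(4),s['ft_force'].round(1),s['finger_gap'])
p=shot('top');save(p,'pics/tG.png')
p=shot('wrist');save(p,'pics/wG.png');W=cloud(p)
c=s['tool_pos'][:2]
print('bar',rect(W,c,.045,s['tool_pos'][2]+.017,s['tool_pos'][2]+.032))
clips(W,(.4883,.0245),.078,.092)
```

```text
[0.4881 0.0248 0.2099] [-1.5702e+00  2.0000e-04  9.3010e-01] [0.1 0.5 0.6] 0.0006186540402651093
bar (array([481.8,  29.7,  11.2,   2.4,  54.7,  85. ]), array([0.4814, 0.0297], dtype=float32))
192 [0.4565 0.0476 0.0837]
76 [0.4758 0.0327 0.0865]
172 [ 0.4646 -0.0074  0.0838]
167 [0.5113 0.0558 0.0839]
168 [0.5193 0.0006 0.0837]
[array([488.2,  23.9]), array([75.4, 76.5]), np.float64(7.8)]
```

View pics/wG.png

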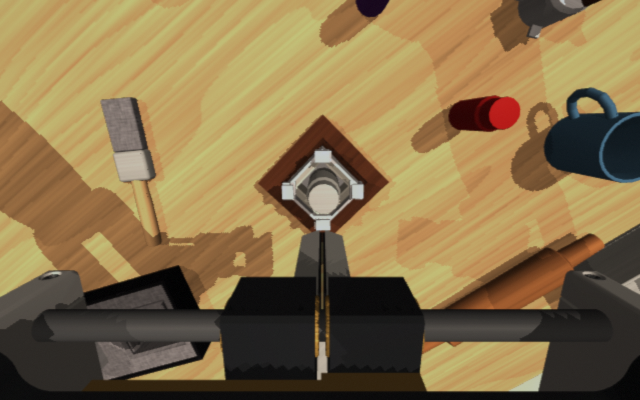

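Emit:
arm_command(
  increments=[
    [35,0,24,0,-0.073,0,-0.3],
    [37,0,22,0,-0.073,0,-0.3],
    [39,0,19,0,-0.072,0,-0.3],
    [40,0,16,0,-0.072,0,-0.3],
    [41,0,13,0,-0.072,0,-0.3],
    [41,0,10,0,-0.072,0,-0.3],
    [41,0,7,0,-0.072,0,-0.3],
    [40,0,4,0,-0.073,0,-0.3],
    [0,0,0,0,0,0,-0.3],
    [0,0,0,0,0,0,-0.3],
  ],
)

```text
clock: 23.58
tool_pos: [0.5007, 0.3633, 0.2095]
ee_rot: [-1.57, 0.002, 1.51]
ft_force: [-0.3, 0.4, -0.6]
finger_gap: 0.0612
```

Run:
```python
from m import *
s=manip.get_state();print(s['tool_pos'].round(4),s['ee_rot'].round(4),s['ft_force'].round(1),s['finger_gap'])
p=shot('wrist');save(p,'pics/wH.png');W=cloud(p)
cv2.imwrite('pics/wHc.png',cv2.resize(p['pixels'][130:330,200:440,::-1],None,fx=2.5,fy=2.5))
print('bar',rect(W,(.475,.358),.07,.080,.095))
print('bell',rect(W,(.475,.358),.07,.05,.068))
print('lobes',rect(W,(.475,.358),.07,.005,.02))
m=(np.hypot(W[...,0]-.474,W[...,1]-.36)<.06);print(np.nanmax(W[m][:,2]))
```

```text
[0.5007 0.3633 0.2095] [-1.5698e+00  1.5000e-03  1.5102e+00] [-0.3  0.4 -0.6] 0.06124075996932266
bar (array([473. , 360.3,  10.9,  49. ,  86.2, 475. ]), array([0.472 , 0.3602], dtype=float32))
bell (array([470.2, 344.8,  23.9,  52.2,  77.9, 593. ]), array([0.4703, 0.3455], dtype=float32))
lobes (array([451.5, 384.7,  11.8,  10.9,  42.6,  85. ]), array([0.4513, 0.3846], dtype=float32))
0.3687660429931492
```

View pics/wHc.png

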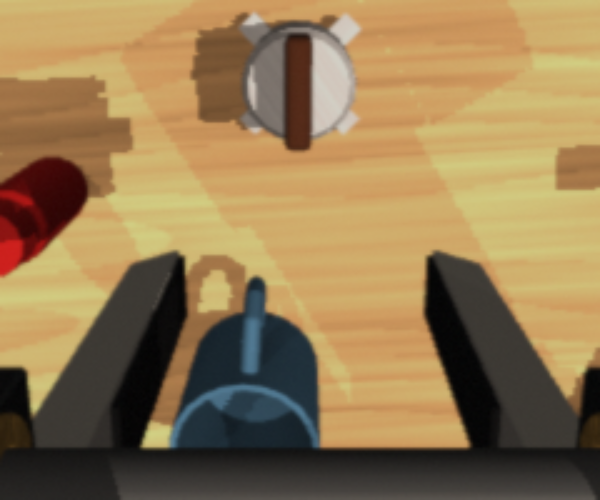

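Run:
```python
from m import *
plan([(.473,.3602,.13,86.2,3),(.473,.3602,.0615,86.2,4)],-0.3)
```

```text
[[-1, 27, 9, -0, 0.002, -0, -0.3], [-2, 26, 9, -0, 0.001, -0.001, -0.3], [-1.2, 26.6, 9.6, -0.001, 0.002, -0, -0.3], [-0, 17, 0, 0, -0, -0, -0.3], [-0, 17, 0, 0, -0, -0, -0.3], [-0, 17, 0, 0, -0, -0, -0.3], [-0, 17.5, 0, 0, -0, -0, -0.3]]
```

Emit:
arm_command(
  increments=[
    [-1,27,9,0,0.002,0,-0.3],
    [-2,26,9,0,0.001,-0.001,-0.3],
    [-1.2,26.6,9.6,-0.001,0.002,0,-0.3],
    [0,17,0,0,0,0,-0.3],
    [0,17,0,0,0,0,-0.3],
    [0,17,0,0,0,0,-0.3],
    [0,17.5,0,0,0,0,-0.3],
    [0,0,0,0,0,0,-0.3],
    [0,0,0,0,0,0,1],
    [0,0,0,0,0,0,1],
    [0,0,0,0,0,0,1],
    [0,0,0,0,0,0,1],
    [0,0,0,0,0,0,1],
    [0,0,0,0,0,0,1],
    [0,0,0,0,0,0,1],
  ],
  squeeze=45,
)

```text
clock: 25.5
tool_pos: [0.4737, 0.3609, 0.0618]
ee_rot: [-1.572, -0.001, 1.504]
ft_force: [-0.2, 0.0, 0.0]
finger_gap: 0.0108
```

Run:
```python
from m import *
s=manip.get_state();print(s['tool_pos'].round(4),s['ee_rot'].round(4),s['ft_force'].round(1),s['moment'].round(2),s['finger_gap'])
p=shot('wrist');save(p,'pics/wI.png')
cv2.imwrite('pics/wIc.png',cv2.resize(p['pixels'][150:350,200:440,::-1],None,fx=2.5,fy=2.5))
```

```text
[0.4737 0.3609 0.0618] [-1.5716e+00 -8.0000e-04  1.5040e+00] [-0.2  0.   0. ] [ 0.17 -0.15 -0.03] 0.010787354415386932
```

View pics/wIc.png

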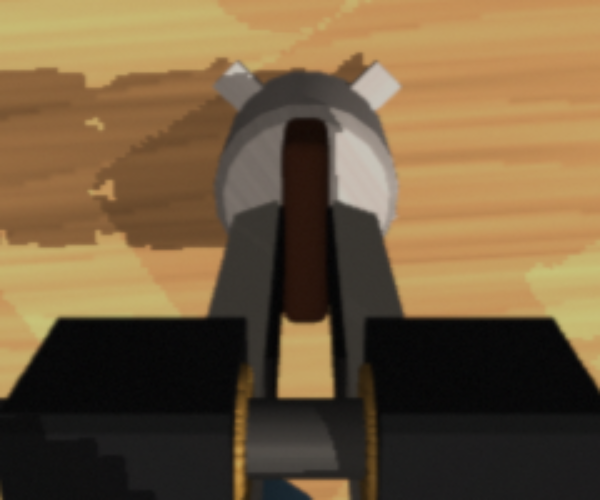

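Emit:
arm_command(
  increments=[
    [0,-8,0,0,0,0,1],
    [0,-10,0,0,0,0,1],
    [0,0,0,0,0,0,1],
  ],
)

```text
clock: 25.92
tool_pos: [0.4746, 0.3612, 0.0812]
ee_rot: [-1.574, -0.002, 1.504]
ft_force: [-0.8, 0.3, -1.8]
finger_gap: 0.0106
```

Run:
```python
from m import *
x,y,z=manip.get_state()['tool_pos'];print(z)
plan([(x,y,.205,86.2,4),(.4883,.0245,.21,53.3,9),(.4883,.0245,.21,53.3,2)],1)
```

```text
0.08121021676962714
[[0, -31, -0, 0.001, -0, 0, 1], [0, -31, -0, 0.001, -0, 0.001, 1], [0, -31, -0, 0, -0, 0, 1], [0.2, -30.8, -0.2, 0.001, -0, 0.001, 1], [-37, -1, -4, -0, 0.064, -0, 1], [-37, -0, -6, -0, 0.064, -0, 1], [-37, -1, -9, -0, 0.064, -0, 1], [-35, -0, -11, -0, 0.064, -0, 1], [-35, -1, -14, -0, 0.064, -0, 1], [-34, -0, -15, -0, 0.063, -0, 1], [-33, -1, -18, -0, 0.064, -0, 1], [-32, -0, -19, -0, 0.063, -0, 1], [-30.8, -1, -22.2, 0, 0.064, -0, 1], [0, 0, 0, 0, -0, -0, 1], [0, 0, 0, 0, -0, -0, 1]]
```

Emit:
arm_command(
  increments=[
    [0,-31,0,0.001,0,0,1],
    [0,-31,0,0.001,0,0.001,1],
    [0,-31,0,0,0,0,1],
    [0.2,-30.8,-0.2,0.001,0,0.001,1],
    [-37,-1,-4,0,0.064,0,1],
    [-37,0,-6,0,0.064,0,1],
    [-37,-1,-9,0,0.064,0,1],
    [-35,0,-11,0,0.064,0,1],
    [-35,-1,-14,0,0.064,0,1],
    [-34,0,-15,0,0.063,0,1],
    [-33,-1,-18,0,0.064,0,1],
    [-32,0,-19,0,0.063,0,1],
    [-30.8,-1,-22.2,0,0.064,0,1],
    [0,0,0,0,0,0,1],
    [0,0,0,0,0,0,1],
  ],
)

```text
clock: 27.8
tool_pos: [0.4874, 0.0244, 0.2089]
ee_rot: [-1.569, 0.002, 0.93]
ft_force: [-0.5, -0.4, -2.0]
finger_gap: 0.0105
```

Run:
```python
from m import *
s=manip.get_state();print(s['tool_pos'].round(4),s['ee_rot'].round(4),s['ft_force'].round(1),s['moment'].round(2),s['finger_gap'])
p=shot('wrist');save(p,'pics/wJ.png');W=cloud(p)
c=s['tool_pos'][:2];z=s['tool_pos'][2]
print('lobes',clips(W,c,z-.062,z-.04))
clips(W,(.4883,.0245),.078,.092)
plan([(.4889,.0241,.135,53.3,4)],1)
```

```text
[0.4874 0.0244 0.2089] [-1.569   0.0022  0.93  ] [-0.5 -0.4 -2. ] [ 0.05 -0.19  0.02] 0.010548103321633842
592 [0.468  0.038  0.1606]
[array([484.4,  25.6]), array([63.8, 56.7]), np.float64(53.6)]
lobes None
187 [0.457  0.0475 0.0839]
55 [0.4764 0.0359 0.0846]
129 [ 0.4654 -0.0091  0.084 ]
144 [0.5127 0.0554 0.0839]
[array([474.1,  35. ]), array([90.6, 54.3]), np.float64(52.7)]
[[0, 18, -0, -0, 0, -0.001, 1], [0, 19, -1, -0.001, 0, -0, 1], [0, 18, -0, -0, 0, -0.001, 1], [0.4, 18.9, -0.7, -0.001, 0.001, -0, 1]]
```

Emit:
arm_command(
  increments=[
    [0,18,-1,0,0,0,1],
    [0,19,-0.5,-0.001,0,0,1],
    [0,18,0,0,0,-0.001,1],
    [0.4,13,0,0,0.001,0,1],
    [0,6,0,0,0,0,1],
    [0,4,0,0,0,0,1],
    [0,0,0,0,0,0,1],
  ],
)

```text
clock: 28.72
tool_pos: [0.4891, 0.0234, 0.1312]
ee_rot: [-1.571, 0.001, 0.929]
ft_force: [-0.1, 0.5, -1.6]
finger_gap: 0.0106
```

Emit:
arm_command(
  increments=[
    [0,3,0,0,0,0,1],
    [0,2.5,0,0,0,0,1],
    [0,1,0,0,0,0,1],
    [0,0,0,0,0,0,1],
  ],
)

```text
clock: 29.22
tool_pos: [0.4897, 0.0235, 0.1257]
ee_rot: [-1.572, 0.0, 0.929]
ft_force: [-1.2, 1.2, 4.8]
finger_gap: 0.0104
```

Emit:
arm_command(
  increments=[
    [0,0,0,0,0.08,0,1],
    [0,0,0,0,0.1,0,1],
    [0,0,0,0,0.1,0,1],
    [0,0,0,0,0.1,0,1],
    [0,0,0,0,0.1,0,1],
    [0,0,0,0,0.1,0,1],
    [0,0,0,0,0.06,0,1],
    [0,0,0,0,0,0,1],
  ],
)

```text
clock: 30.22
tool_pos: [0.4907, 0.0233, 0.1258]
ee_rot: [-1.573, -0.003, 0.29]
ft_force: [2.3, 0.8, 4.3]
finger_gap: 0.0107
```

Run:
```python
from m import *
s=manip.get_state();print(s['tool_pos'].round(4),np.degrees(s['ee_rot']).round(2),s['ft_force'].round(1),s['moment'].round(2),s['finger_gap'])
```

```text
[0.4907 0.0233 0.1258] [-90.13  -0.14  16.61] [2.3 0.8 4.3] [ 0.11 -0.38  0.07] 0.010714908930547997
```

Emit:
arm_command(
  increments=[
    [-0.5,0,0,0,0.05,0,1],
    [-0.5,0,0,0,0.05,0,1],
    [0,0,0,0,0.04,0,1],
    [0,0,0,0,0,0,1],
  ],
)

```text
clock: 30.72
tool_pos: [0.4897, 0.0228, 0.1257]
ee_rot: [-1.573, -0.002, 0.15]
ft_force: [1.7, 0.5, 4.5]
finger_gap: 0.0106
```

Run:
```python
from m import *
s=manip.get_state();print(s['tool_pos'].round(4),np.degrees(s['ee_rot']).round(2),s['ft_force'].round(1),s['moment'].round(2),s['finger_gap'])
```

```text
[0.4897 0.0228 0.1257] [-90.13  -0.14   8.62] [1.7 0.5 4.5] [-0.   -0.45  0.1 ] 0.01058254860315061
```

Emit:
arm_command(
  increments=[
    [0,0,0,0,0.04,0,1],
    [0,0,0,0,0.03,0,1],
    [0,0,0,0,0,0,1],
  ],
)

```text
clock: 31.1
tool_pos: [0.4893, 0.0228, 0.1257]
ee_rot: [-1.573, -0.002, 0.081]
ft_force: [1.0, -0.3, 6.0]
finger_gap: 0.0105
```

Run:
```python
from m import *
s=manip.get_state();print(s['tool_pos'].round(4),np.degrees(s['ee_rot']).round(2),s['ft_force'].round(1),s['moment'].round(2),s['finger_gap'])
```

```text
[0.4893 0.0228 0.1257] [-90.12  -0.1    4.63] [ 1.  -0.3  6. ] [ 0.   -0.22  0.12] 0.010474637468128786
```

Emit:
arm_command(
  increments=[
    [0,0,0,0,0.04,0,1],
    [0,0,0,0,0.04,0,1],
    [0,0,0,0,0,0,1],
  ],
)

```text
clock: 31.48
tool_pos: [0.4894, 0.0234, 0.1257]
ee_rot: [-1.572, -0.002, 0.002]
ft_force: [0.4, 0.8, 5.7]
finger_gap: 0.0104
```

Run:
```python
from m import *
s=manip.get_state();print(s['tool_pos'].round(4),np.degrees(s['ee_rot']).round(2),s['ft_force'].round(1),s['moment'].round(2),s['finger_gap'])
p=shot('wrist');save(p,'pics/wK.png');W=cloud(p)
clips(W,(.4883,.0245),.078,.092)
```

```text
[0.4894 0.0234 0.1257] [-9.005e+01 -1.200e-01  9.000e-02] [0.4 0.8 5.7] [ 0.29 -0.3   0.5 ] 0.010365472080604472
325 [0.5143 0.0546 0.0838]
332 [0.4595 0.0508 0.0838]
193 [0.4892 0.0461 0.085 ]
137 [ 0.5222 -0.0009  0.084 ]
96 [ 0.4577 -0.0041  0.0832]
[array([488.9,  25.2]), array([75.9, 75.1]), np.float64(3.9)]
```

Emit:
arm_command(
  increments=[
    [0,0,0,0,0.04,0,1],
    [0,0,0,0,0,0,1],
    [0,0,0,0,0,0,1],
  ],
)

```text
clock: 31.9
tool_pos: [0.4896, 0.0237, 0.1257]
ee_rot: [-1.571, -0.003, -0.038]
ft_force: [2.0, 2.1, 5.6]
finger_gap: 0.0108
```

Run:
```python
from m import *
s=manip.get_state();print(s['tool_pos'].round(4),np.degrees(s['ee_rot']).round(2),s['ft_force'].round(1),s['moment'].round(2),s['finger_gap'])
p=shot('wrist');save(p,'pics/wK.png');W=cloud(p)
clips(W,(.4883,.0245),.078,.092)
print('bar',rect(W,(.489,.0235),.045,.145,.16))
```

```text
[0.4896 0.0237 0.1257] [-90.02  -0.15  -2.17] [2.  2.1 5.6] [ 0.41 -0.41  0.55] 0.010765619723406037
326 [0.5149 0.0546 0.0839]
334 [0.4601 0.0513 0.0837]
187 [0.4908 0.0467 0.0847]
153 [ 0.522 -0.001  0.084]
85 [ 0.4573 -0.0032  0.0832]
[array([489.7,  25.6]), array([76.1, 75.4]), np.float64(2.6)]
bar (array([ 492.1,   24.1,   25.3,   49.2,   15. , 1419. ]), array([0.4893, 0.0265], dtype=float32))
```

Emit:
arm_command(
  increments=[
    [0,0,0,0,-0.02,0,1],
    [0,-4,0,0,0,0,1],
    [0,-8,0,0,0,0,1],
    [0,-15,0,0,0,0,1],
    [0,-20,0,0,0,0,1],
    [0,-23,0,0,0,0,1],
    [0,0,0,0,0,0,1],
    [0,0,0,0,0,0,1],
  ],
  squeeze=60,
)

```text
clock: 32.95
tool_pos: [0.4873, 0.0231, 0.1939]
ee_rot: [-1.572, 0.003, -0.021]
ft_force: [0.1, -0.2, -5.1]
finger_gap: 0.01
```

Run:
```python
from m import *
s=manip.get_state();print(s['tool_pos'].round(4),np.degrees(s['ee_rot']).round(2),s['ft_force'].round(1),s['moment'].round(2),s['finger_gap'])
p=shot('wrist');save(p,'pics/wL.png');W=cloud(p)
cv2.imwrite('pics/wLc.png',cv2.resize(p['pixels'][130:330,200:440,::-1],None,fx=2.5,fy=2.5))
z=s['tool_pos'][2];c=s['tool_pos'][:2]
clips(W,c,z-.055,z-.030)
p=shot('scene');save(p,'pics/sL.png')
```

```text
[0.4873 0.0231 0.1939] [-90.07   0.14  -1.22] [ 0.1 -0.2 -5.1] [-0.02 -0.02  0.  ] 0.009990731320238116
1135 [0.4874 0.0483 0.1492]
108 [ 0.4541 -0.0039  0.1478]
124 [ 0.5194 -0.0052  0.149 ]
[array([487.5,  23.8]), array([73. , 76.8]), np.float64(88.7)]
```

View pics/wLc.png

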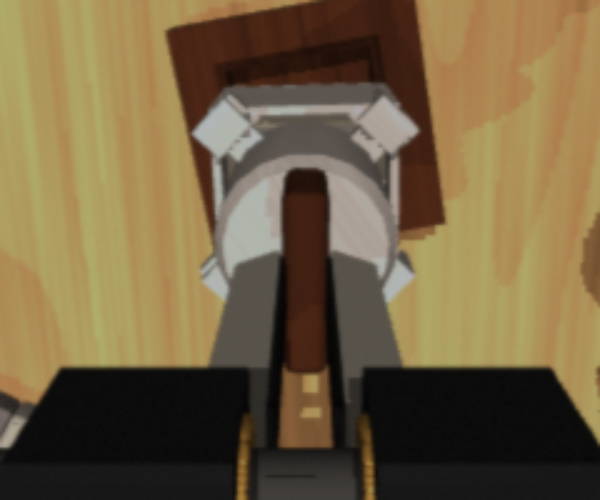

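Run:
```python
from m import *
plan([(.5,-.13,.205,-19.6,5),(.5,-.13,.205,-19.6,2)],1)
```

```text
[[3, -2, -31, 0, 0.064, -0.001, 1], [6, -3, -30, 0, 0.064, -0.001, 1], [7, -2, -30, 0.001, 0.064, -0.001, 1], [9, -2, -29, 0, 0.064, -0.001, 1], [10.7, -2.8, -29, 0.001, 0.065, -0, 1], [0, -0, -0, -0, -0, -0, 1], [0, -0, -0, -0, -0, -0, 1]]
```

Emit:
arm_command(
  increments=[
    [3,-2,-31,0,0.064,-0.001,1],
    [6,-3,-30,0,0.064,-0.001,1],
    [7,-2,-30,0.001,0.064,-0.001,1],
    [9,-2,-29,0,0.064,-0.001,1],
    [10.7,-2.8,-29,0.001,0.065,0,1],
    [0,0,0,0,0,0,1],
    [0,0,0,0,0,0,1],
  ],
)

```text
clock: 33.92
tool_pos: [0.5005, -0.129, 0.2053]
ee_rot: [-1.568, -0.0, -0.342]
ft_force: [0.8, 0.0, -6.6]
finger_gap: 0.0098
```

Run:
```python
from m import *
s=manip.get_state();print(s['tool_pos'].round(4),np.degrees(s['ee_rot']).round(2),s['ft_force'].round(1))
p=shot('wrist');save(p,'pics/wM.png');W=cloud(p)
cv2.imwrite('pics/wMc.png',cv2.resize(p['pixels'][0:300,170:490,::-1],None,fx=2,fy=2))
import pickle
for q in (p,pickle.load(open('wA.pkl','rb'))):
    W=cloud(q)
    a=np.radians(70.4);ey=np.array([np.cos(a),np.sin(a)]);ex=np.array([ey[1],-ey[0]])
    L=(W[...,:2]-np.array([.4904,-.3584]));u=L@ex*1000;v=L@ey*1000;z=W[...,2]*1000
    m=(abs(u)<80)&(abs(v)<130)&(z>40)&(z<55);print('tray',[np.round(t,1) for t in cv2.minAreaRect(np.stack([u[m],v[m]],-1).astype(np.float32))],m.sum())
    # profiles
    for nm,mm,t in(('u',abs(v-51)<12,u),('v',abs(u)<12,v)):
        print(nm,[(b,int(np.nanmedian(z[mm&(abs(t-b)<1.5)])) if (mm&(abs(t-b)<1.5)).sum()>3 else None) for b in range(-54 if nm=='u' else -5,110 if nm=='v' else 56,3)])
```

```text
[ 0.5005 -0.129   0.2053] [-8.984e+01 -1.000e-02 -1.959e+01] [ 0.8  0.  -6.6]
tray [array([ 0.4, 18.9]), array([133.8, 193.8]), np.float64(0.0)] 1848
u [(-54, 42), (-51, None), (-48, None), (-45, None), (-42, None), (-39, None), (-36, None), (-33, None), (-30, None), (-27, None), (-24, None), (-21, None), (-18, None), (-15, None), (-12, None), (-9, None), (-6, None), (-3, None), (0, None), (3, None), (6, None), (9, None), (12, None), (15, None), (18, None), (21, None), (24, None), (27, None), (30, None), (33, None), (36, None), (39, None), (42, None), (45, None), (48, None), (51, None), (54, None)]
v [(-5, None), (-2, None), (1, None), (4, None), (7, None), (10, None), (13, None), (16, None), (19, None), (22, None), (25, None), (28, None), (31, None), (34, None), (37, None), (40, None), (43, None), (46, None), (49, None), (52, None), (55, None), (58, None), (61, None), (64, None), (67, None), (70, None), (73, None), (76, None), (79, None), (82, None), (85, None), (88, None), (91, 34), (94, None), (97, 40), (100, 41), (103, 42), (106, 42), (109, 46)]
tray [array([ 0.1, -0. ]), array([230.8, 135.3]), np.float64(90.0)] 6959
u [(-54, 42), (-51, 42), (-48, 42), (-45, 42), (-42, 42), (-39, 42), (-36, 38), (-33, 12), (-30, 12), (-27, 12), (-24, 12), (-21, 12), (-18, 11), (-15, 12), (-12, 12), (-9, 12), (-6, 12), (-3, 12), (0, 12), (3, 11), (6, 12), (9, 12), (12, 12), (15, 12), (18, 12), (21, 12), (24, 12), (27, 12), (30, 12), (33, 12), (36, 37), (39, 41), (42, 42), (45, 42), (48, 42), (51, 42), (54, 41)]
v [(-5, 42), (-2, 42), (1, 42), (4, 42), (7, 42), (10, 41), (13, 37), (16, None), (19, 39), (22, 30), (25, 12), (28, 12), (31, 12), (34, 12), (37, 12), (40, 12), (43, 12), (46, 12), (49, 12), (52, 12), (55, 12), (58, 12), (61, 12), (64, 12), (67, 12), (70, 460), (73, 464), (76, 466), (79, 468), (82, 465), (85, 11), (88, 35), (91, 38), (94, 26), (97, 38), (100, 41), (103, 42), (106, 42), (109, 42)]
```

View pics/wMc.png

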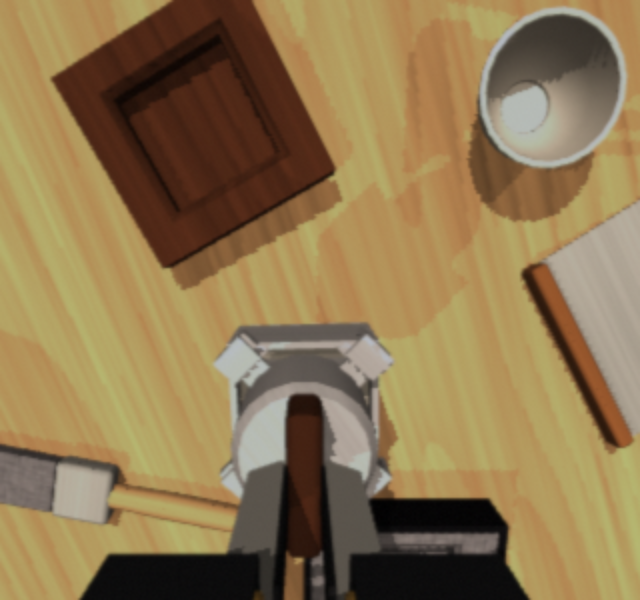

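Run:
```python
from m import *
plan([(.5085,-.3072,.20,-19.6,5),(.5085,-.3072,.20,-19.6,2),(.5085,-.3072,.168,-19.6,3),(.5085,-.3072,.168,-19.6,1)],1)
```

```text
[[13, 1, -33, -0.001, 0, 0, 1], [14, 1, -33, -0, 0, 0, 1], [13, 1, -33, -0.001, 0, 0, 1], [14, 1, -33, -0, 0, 0, 1], [13.2, 1.3, -33.5, -0.001, 0.001, 0.001, 1], [-0, -0, -0, 0, -0, -0, 1], [-0, -0, -0, 0, -0, -0, 1], [-0, 11, -0, 0, -0, -0, 1], [-0, 10, -0, 0, -0, -0, 1], [-0, 11, -0, 0, -0, -0, 1], [-0, -0, -0, 0, -0, -0, 1]]
```

Emit:
arm_command(
  increments=[
    [13,1,-33,-0.001,0,0,1],
    [14,1,-33,0,0,0,1],
    [13,1,-33,-0.001,0,0,1],
    [14,1,-33,0,0,0,1],
    [13.2,1.3,-33.5,-0.001,0.001,0.001,1],
    [0,0,0,0,0,0,1],
    [0,0,0,0,0,0,1],
    [0,11,0,0,0,0,1],
    [0,10,0,0,0,0,1],
    [0,10,0,0,0,0,1],
    [0,0,0,0,0,0,1],
    [0,0,0,0,0,0,1],
  ],
)

```text
clock: 35.48
tool_pos: [0.5092, -0.3085, 0.1704]
ee_rot: [-1.572, -0.002, -0.343]
ft_force: [-0.2, 0.1, -4.0]
finger_gap: 0.0105
```

Run:
```python
from m import *
s=manip.get_state();print(s['tool_pos'].round(4),np.degrees(s['ee_rot']).round(2),s['ft_force'].round(1),s['moment'].round(2),s['finger_gap'])
p=shot('wrist');save(p,'pics/wN.png');W=cloud(p)
a=np.radians(70.4);ey=np.array([np.cos(a),np.sin(a)]);ex=np.array([ey[1],-ey[0]])
L=(W[...,:2]-np.array([.4904,-.3584]));u=L@ex*1000;v=L@ey*1000;z=W[...,2]*1000
m=(abs(u)<80)&(abs(v)<130)&(z>38)&(z<52);print('tray',u[m].min(),u[m].max(),v[m].max())
print('canister uv',(s['tool_pos'][:2]-np.array([.4904,-.3584]))@ex,(s['tool_pos'][:2]-np.array([.4904,-.3584]))@ey)
zt=s['tool_pos'][2];m=(abs(u)<60)&(abs(v-55)<60)&(z>zt*1000-50)&(z<zt*1000-38)
n,l,st,ce=cv2.connectedComponentsWithStats(m.astype(np.uint8))
for i in range(1,n):
    if st[i,4]>25:print(st[i,4],u[l==i].mean().round(1),v[l==i].mean().round(1),z[l==i].mean().round(1),u[l==i].min().round(1),u[l==i].max().round(1))
```

```text
[ 0.5092 -0.3085  0.1704] [-90.09  -0.12 -19.65] [-0.2  0.1 -4. ] [-0.04 -0.07  0.06] 0.010498502073371437
tray -67.92853180043254 67.59843858616051 114.57234852581621
canister uv 0.001027790135078344 0.053292854848205465
944 1.6 78.9 124.9 -35.7 39.2
97 -30.5 25.5 124.7 -35.6 -26.3
117 34.3 25.5 125.7 29.3 40.5
```

Emit:
arm_command(
  increments=[
    [-1.8,0,1.5,0,0,0,1],
    [0,8,0,0,0,0,1],
    [0,8,0,0,0,0,1],
    [0,6,0,0,0,0,1],
    [0,0,0,0,0,0,1],
  ],
)

```text
clock: 36.15
tool_pos: [0.5073, -0.306, 0.1471]
ee_rot: [-1.572, 0.0, -0.343]
ft_force: [-0.6, 0.6, -5.1]
finger_gap: 0.0098
```

Run:
```python
from m import *
s=manip.get_state();print(s['tool_pos'].round(4),np.degrees(s['ee_rot']).round(2),s['ft_force'].round(1),s['moment'].round(2),s['finger_gap'])
```

```text
[ 0.5073 -0.306   0.1471] [-9.005e+01  1.000e-02 -1.965e+01] [-0.6  0.6 -5.1] [-0.1  -0.07 -0.02] 0.009769190276679125
```

Emit:
arm_command(
  increments=[
    [0,6,0,0,0,0,1],
    [0,5,0,0,0,0,1],
    [0,4,0,0,0,0,1],
    [0,0,0,0,0,0,1],
  ],
)

```text
clock: 36.65
tool_pos: [0.5082, -0.3068, 0.1334]
ee_rot: [-1.573, -0.003, -0.343]
ft_force: [0.4, -0.1, -1.4]
finger_gap: 0.01
```

Run:
```python
from m import *
s=manip.get_state();print(s['tool_pos'].round(4),np.degrees(s['ee_rot']).round(2),s['ft_force'].round(1),s['moment'].round(2),s['finger_gap'])
```

```text
[ 0.5082 -0.3068  0.1334] [-90.11  -0.15 -19.66] [ 0.4 -0.1 -1.4] [-0.06 -0.09  0.02] 0.009981800545463104
```

Emit:
arm_command(
  increments=[
    [0,4,0,0,0,0,1],
    [0,3,0,0,0,0,1],
    [0,0,0,0,0,0,1],
  ],
)

```text
clock: 37.02
tool_pos: [0.5095, -0.3072, 0.1278]
ee_rot: [-1.573, -0.006, -0.343]
ft_force: [1.2, 0.9, 4.6]
finger_gap: 0.0099
```

Run:
```python
from m import *
s=manip.get_state();print(s['tool_pos'].round(4),np.degrees(s['ee_rot']).round(2),s['ft_force'].round(1),s['moment'].round(2),s['finger_gap'])
```

```text
[ 0.5095 -0.3072  0.1278] [-90.12  -0.33 -19.65] [1.2 0.9 4.6] [ 0.15 -0.28 -0.01] 0.009922345662385345
```

Emit:
arm_command(
  increments=[
    [0,2,0,0,0,0,1],
    [0,2,0,0,0,0,1],
    [0,0,0,0,0,0,1],
    [0,0,0,0,0,0,1],
  ],
)

```text
clock: 37.52
tool_pos: [0.5101, -0.3076, 0.1277]
ee_rot: [-1.574, -0.008, -0.343]
ft_force: [-2.9, 3.8, 19.0]
finger_gap: 0.0101
```

```bash
cat > c.py <<'E'
from m import *
s=manip.get_state();print(s['tool_pos'].round(4),np.degrees(s['ee_rot']).round(2),s['ft_force'].round(1),s['moment'].round(2),s['finger_gap'])
p=shot('wrist');save(p,'pics/wO.png');W=cloud(p)
a=np.radians(70.4);ey=np.array([np.cos(a),np.sin(a)]);ex=np.array([ey[1],-ey[0]])
L=(W[...,:2]-np.array([.4904,-.3584]));u=L@ex*1000;v=L@ey*1000;z=W[...,2]*1000
m=(abs(u)<60)&(abs(v-55)<60)&(z>80)&(z<95)
n,l,st,ce=cv2.connectedComponentsWithStats(m.astype(np.uint8))
for i in range(1,n):
    if st[i,4]>25:print(st[i,4],u[l==i].mean().round(1),v[l==i].mean().round(1),np.median(z[l==i]).round(1))
m=(abs(u)<60)&(abs(v-55)<60)&(z>38)&(z<44);print('foam z',np.median(z[m]))
b=rect(W,(.509,-.3066),.045,.145,.165);print('bar',b)
E
python3 c.py
```

```text
[ 0.5101 -0.3076  0.1277] [-90.17  -0.44 -19.63] [-2.9  3.8 19. ] [ 0.84  0.56 -0.02] 0.010066938209376545
337 -26.0 83.7 86.3
322 29.0 82.7 86.2
218 0.7 77.5 87.7
155 -30.8 28.3 86.1
90 33.7 27.7 86.2
foam z 42.127056154748374
bar (array([ 5.133e+02, -3.080e+02,  3.110e+01,  4.880e+01,  2.000e-01,
        1.542e+03]), array([ 0.5113, -0.3045], dtype=float32))
```

Emit:
arm_command(
  increments=[
    [0,-3,0,0,0,0,1],
    [0,0,0,0,0,0,1],
    [0,0,0,0,0,0,-0.4],
    [0,0,0,0,0,0,-0.4],
    [0,0,0,0,0,0,-0.4],
    [0,0,0,0,0,0,-0.4],
    [0,0,0,0,0,0,-0.4],
    [0,-15,0,0,0,0,-0.4],
    [0,-35,0,0,0,0,-0.4],
    [0,-40,0,0,0,0,-0.4],
    [0,-35,15,0,0,0,-0.4],
    [0,-20,30,0,0,0,-0.4],
    [0,0,30,0,0,0,-0.4],
    [0,0,0,0,0,0,-0.4],
    [0,0,0,0,0,0,-0.4],
  ],
)

```text
clock: 39.45
tool_pos: [0.5329, -0.2361, 0.2706]
ee_rot: [-1.573, -0.002, -0.343]
ft_force: [0.2, -0.0, -0.3]
finger_gap: 0.066
```

```bash
python3 c.py
python3 - <<'E'
from m import *
p=shot('scene');save(p,'pics/sP.png')
a=cv2.resize(p['pixels'][170:370,60:380,::-1],(640,400));b=cv2.resize(cv2.imread('pics/wO.png')[0:240,140:500],(600,400))[:, :150+10]
w=cv2.imread('pics/wO.png');w=cv2.resize(w,(320,200));s=cv2.resize(p['pixels'][:,:,::-1],(320,200))
cv2.imwrite('pics/fin.png',np.vstack([a,np.hstack([w,s])]))
E
```

```text
[ 0.5329 -0.2361  0.2706] [-90.14  -0.14 -19.65] [ 0.2 -0.  -0.3] [-0.04 -0.08 -0.  ] 0.06602770595897581
275 -13.3 80.1 86.0
129 28.5 83.2 86.1
75 -30.3 28.0 85.9
58 31.7 26.9 86.2
foam z 42.1701914331592
bar (array([ 510. , -307.4,   49.9,   11.7,   70.2,  434. ]), array([ 0.5105, -0.3053], dtype=float32))
```

View pics/fin.png

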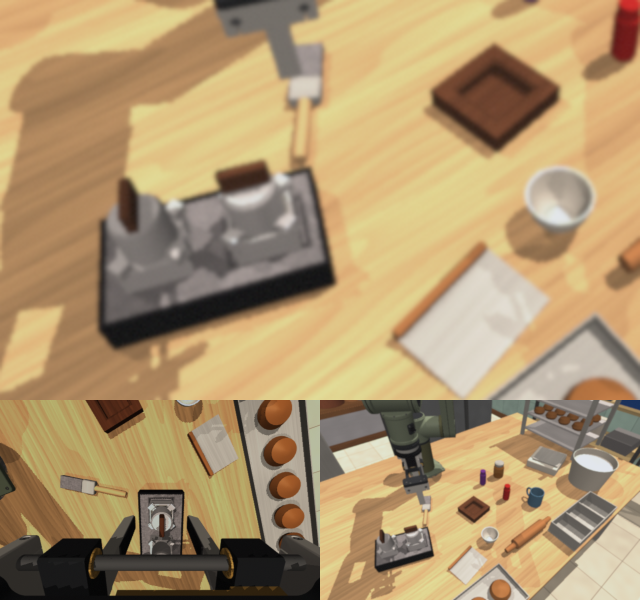

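```bash
python3 -c "
from bench import manip
print(manip.finish_job())"
```

```text
the job is handed in; nothing more can be done
None
```

The closed canister is standing in the empty carrier pocket with the lid locked, and I handed the job in at about 39.6 s on the robot clock. I did the steps in the order asked.

**Last checks:**
- **Seating:** the clip tops are at 86 mm, where a base standing on the pocket floor puts them. The base is level, and a 19 N press moved it no further.
- **Lid:** the bar lies within about 1° of square to the base sides. The lid carried the whole weight (about 5 N) when I lifted the canister from the block.
- **Gripper and bench:** the gripper is open and clear. The objects visible in the final scene picture look to be where they started. I checked that by eye and did not measure it.

**What went less well:**
- **Lid grasp:** the first try closed on nothing. The lid stayed where it was, and a second, slightly lower grasp held.
- **Twist:** the base turned about 5° in the block's play before the lid reached its stop. The torque levelled off near 0.5 N·m there. I took that as the stop, and the square bar after lifting agreed with it.

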